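Push the long vial block home in the filling station's corner stop

ROBOT

A 6-joint arm with a two-finger parallel gripper is mounted at the origin on the work surface. World frame = base frame: x ahead of the robot, y to its left, z up, the work surface at z = 0. Lengths are in m, angles in rad, forces in N, time in s.
With the tool pointing down it reaches from about 0.3 to 0.875 m from the base axis. Payload 6.4 kg.
Tool frame: the origin (TCP) lies between the finger pads; the fingertips stand 11 mm ahead of it and the grasp point (between the pads) lies 8 mm behind it (ctrl.tcp_to_tips is the y of the fingertips in the tool frame, in m); y points along the fingers, x is the direction in which the jaws open and shut, and the axes are right-handed (so a half turn about y gives the same grasp; the last joint's range is limited). The gripper opens to 85 mm and grips with 20 to 120 N. Pads are 22 mm wide; open, the fingers measure 114 mm over their backs; the gripper's body (76 mm by 85 mm) begins 54 mm behind the grasp point. The pads swing forward as they close: fully open they stand 13 mm farther back than shut.
Start: joints at [1.079, 0.181, 1.607, -0, 1.354, -0.206], TCP at [0.162, 0.552, 0.242] pointing down, gripper open.
Joint ranges: [-2.99, 2.99], [-0.89, 2.07], [0.3, 2.58], [-1.14, 4.28], [0, 2.63], [-3.12, 3.12]. Speed limits (rad/s): [2.57, 2.57, 3.01, 3.14, 3.14, 3.14].

INTERFACE

Orientations are given as a unit quaternion [w, x, y, z].
In Python, from bench import ctrl gives the robot as it stands.
- The arm moves only by the tool apply_moves, never from a script. Its argument "plan" is text: rows parted by semicolons, each of 7 numbers parted by spaces: the shift along the tool's x, y, z each as a share of 0.05 m, from -1 to 1, then the turn, a rotation vector about the tool's x, y, z each as a share of 0.12 rad, from -1 to 1, then the opening, from 0 (shut) to 1 (fully open). In form: dx dy dz wx wy wz claw; .... A call has exactly 5 rows; each row shifts and turns the commanded pose from where the row before left it, along the tool's axes as they then stand; what a row does not reach is not made up. A row lasts 1/10 s, in which the tool goes at most 50 mm and 8.59 degrees, less where a joint would pass 70% of its speed; a pose out of reach is approached as far as the arm can. A call with a number of a shift or a turn outside -1 to 1 is refused whole. A call with a gripper value outside its range is refused whole. The fingers move at their own pace and stop on an object; the grip force is fixed at half the most. Time passes only in rows, so rows that do not move let the fingers close, or fill a call up. It gives the time, the measured TCP pose, the force and the opening at its end, in the units of the state.
- ctrl.get_obs(): the state, without advancing time (a new reading comes with each control period).
- ctrl.camera(name): name is "scene" or "side" or "wrist"; returns the picture (400x640x3 uint8, red, green, blue); there is no depth.
- ctrl.get_calibration(name): a dict with "intrinsics" (3x3 intrinsics, pixels), "k1" (the pictures are not rectified: a ray, as slopes to the right and down, at radius r is drawn at 1 + k1 r^2 times it, then the intrinsics apply), "R" (3x3) and "t" (3): a world point X has camera coordinates R X + t. Camera axes: x right, y down, z forward; pixel columns grow to the right and rows downward; lengths in m; the calibration is good to about 2 mm. A picture is of the moment at which its call begins: read the wrist's pose just before it. get_calibration takes no time and is no camera call; for the wrist camera it gives the pose at the moment of the call.
- ctrl.hand_in(): hands the job in, once; it reports no verdict.
Trained networks look in the newest picture that a camera, given by its name, has taken for a name from the list of things; names that differ only in an ending like _2 or _b are one class to them, and where a whole thing is asked for, a point or a joint stands for the part that bears it (a point fixed in the world has none). Each returns a list of dicts, best first, with "score" (0 to 1); they miss things now and then, are a little off and sometimes report something else, mostly with a low value. They report only what shows in the picture. A call takes as long as a camera call. They do not tell look-alikes from the thing itself.
- ctrl.recognise(camera, target): "point" ([x, y, z] in m, in world coordinates, good to about 4 mm: the middle of the surface that is visible of it).
The state is a dict: "time_s": time; "q": joint angles; "dq": joint speeds; "joint_efforts": joint torques, N m; "eef_pos": TCP position; "eef_rot": TCP orientation; "wrist_force": force on the tool from outside, world axes, zero at the start; "torque": the same for the moment, N m; "opening": opening from 0.0 (shut) to 1.0 (fully open).
Only numpy, scipy, OpenCV 4.12 (cv2) and the standard library are available. Lean on these libraries where they do the work, as an engineer would, in place of code of your own. Each camera call takes 0.05 s, during which the arm holds its last target.

TASK

Push the long vial block along the bench until it is home in the corner of the filling station: its long side flush against the back rail and its end against the side stop beside the filler unit. Only push it with the fingers, never lift, tip or carry it; leave the square vial block and everything else on the bench where it stands, and finish with the hand clear.

Things in the scene. Friction and masses are not known exactly. Their poses are not given: they have to be found in the camera images.
- long_block: the long aluminium vial block to push: 50 mm along its x, 100 mm along its y, 40 mm high; two rows of four white-capped vials are fixed in it (tops 60 mm above the bench, over its middle 38 x 86 mm). About 0.4 kg, slides flat. Origin: centre of its underside, z up. Starts 130 to 155 mm (origin) in front of the back rail, turned up to 0.35 rad from it.
- station: the filling station, fixed to the bench. Origin: on the bench, at the inner corner where the faces of back rail and side stop meet; x points from the block's side to the rail, y along the rail to the side stop. The block belongs on the -x, -y side: home, its origin lies at x = -25, y = -50 mm in this frame, its axes parallel to the station's (either way round).
- rail (a point): middle of the back rail's face, on the bench (station frame x = 0, y = -180 mm). The rail is a straight steel angle 22 mm high, running from the corner 360 mm along the station's -y; its foot lies behind it, on the +x side. Axes as the station's.
- stop (a point): outer end of the side stop's face, on the bench (station frame x = -56 mm, y = 0). The stop is a steel strip 22 mm high from the corner along the station's -x. Beyond it stands the grey filler unit, 150 mm high with a parked arm up to 215 mm, over y = +25 to +140 mm, x = -85 to +30 mm. Axes as the station's.
- square_block: the square aluminium vial block, to be left alone: 50 x 50 mm, 40 mm high, four vials fixed in it (tops at 60 mm). Origin: centre of its underside. It and the long block stand side by side, about 180 mm apart along the rail, either one nearer to the side stop, both 130 to 155 mm (origin) from the rail.
- stopper: bystander, to be left alone: steel flask stopper standing on its base, 24 mm across, 30 mm high; it stands by itself between the two vial blocks and the back rail, about 85 mm in front of the rail. Origin: centre of its underside.
- beaker: bystander, to be left alone: glass beaker, 68 mm across, 85 mm high, empty. Origin: centre of its underside.
- jar: bystander, to be left alone: brown glass jar with a black lid, 56 mm across, 75 mm high. Origin: centre of its underside.
- boss: bystander, to be left alone: dark steel clamp boss, 60 x 22 x 24 mm with a screw at each side, lying at the robot's left. Origin: centre of its underside.
- spanner: bystander, to be left alone: steel spanner, 160 mm long, lying flat at the robot's right. Origin: centre of its underside.
- flask: bystander, to be left alone: round glass flask with white cap on a cork ring, 92 mm across, 154 mm high, standing at the robot's right. Origin: centre of its underside.
There are look-alikes about, which are no part of the job. What is shaped like the long_block but pink or yellow is not meant.

How it is judged:
By the outcome, as a careful person would: the job done as asked, in the order asked, and still so for the second after the job is handed in, with the robot touching nothing.
It also fails if it takes over 58 s, if anything falls off the work surface, if the arm or the gripper's body presses on something with over 40 N, if the wrist force passes 120 N, or if a joint passes its speed limit or range.

## Working session

There is one attempt and no reset: what is moved stays moved. The work goes in short steps, Python scripts to look and compute and a tool call to move; the robot and the scene stay as the last step left them, time stands still between calls to the robot, and variables do not carry over. Pictures are saved under pics/ and viewed, and the job is handed in when it is done.

Besides the shell and the picture viewer there is one more tool, called after "Emit:" as name(argument=value, ...) on one line, values as JSON. apply_moves: Moves the arm, as the interface text tells. Shift numbers are shares of 0.05 m and turn numbers shares of 0.12 rad, none past 1 either way. Its arguments: {"type":"object","properties":{"plan":{"type":"string"}},"required":["plan"]}

```bash
ls; mkdir -p pics; python3 - <<'E'
from bench import ctrl
import cv2
print(ctrl.get_obs())
for n in ["scene","side","wrist"]:
    im=ctrl.camera(n); cv2.imwrite(f"pics/{n}0.png",im[:,:,::-1])
    c=ctrl.get_calibration(n); print(n,c)
for n in ["scene","side"]:
  for t in ["long_block","square_block","stopper","rail","stop","station","beaker","jar"]:
    try: print(n,t,[(r['score'],[round(float(v),3) for v in r['point']]) for r in ctrl.recognise(n,t)])
    except Exception as e: print(n,t,e)
E
```

```text
pics
{'time_s': 0.0, 'q': array([ 1.07870621e+00,  1.81519729e-01,  1.60805961e+00,  2.33399040e-06,
        1.35383273e+00, -2.06321644e-01]), 'dq': array([-0.00101032,  0.00023143, -0.00025978,  0.00131601, -0.00011646,
        0.00180181]), 'joint_efforts': array([-5.12508632e-04, -4.44886243e+01, -3.51332259e+01, -3.39339740e-04,
        9.30198119e-03, -3.25691133e-05]), 'eef_pos': array([0.16181014, 0.55117185, 0.24137121]), 'eef_rot': array([-0.5658328 ,  0.56637489,  0.42312174, -0.42428848]), 'wrist_force': array([0.07707552, 0.76911677, 0.07967322]), 'torque': array([-0.0193257 ,  0.02513881,  0.00087398]), 'opening': 0.9980503337406669}
scene {'intrinsics': array([[372.5470463 ,   0.        , 322.89750624],
       [  0.        , 372.5470463 , 196.64716032],
       [  0.        ,   0.        ,   1.        ]]), 'k1': 0.009860023441040039, 'R': array([[-0.4333898 ,  0.90120467, -0.00184899],
       [ 0.6707758 ,  0.32120488, -0.66849626],
       [-0.60185805, -0.29095972, -0.74371321]]), 't': array([ 0.24498525, -0.33785519,  1.51659527])}
side {'intrinsics': array([[509.4495
[... 1085 characters left out ...]
 (0.23, [0.581, -0.377, 0.073])]
scene rail [(0.9, [0.669, 0.245, 0.081]), (0.64, [0.44, 0.334, 0.057])]
scene stop [(0.78, [0.669, 0.25, 0.081])]
scene station [(0.56, [0.66, 0.245, 0.086])]
scene beaker [(0.86, [0.437, 0.332, 0.059])]
scene jar [(0.81, [0.429, -0.338, 0.049])]
side long_block [(0.97, [0.35, -0.025, 0.039]), (0.84, [0.496, 0.093, 0.039]), (0.69, [0.388, -0.166, 0.036])]
side square_block [(0.54, [0.487, -0.086, 0.038])]
side stopper [(0.41, [0.558, 0.025, 0.013])]
side rail [(0.56, [0.643, 0.222, 0.064])]
side stop [(0.94, [0.649, 0.224, 0.065])]
side station [(0.9, [0.645, 0.223, 0.066])]
side beaker [(0.82, [0.413, 0.307, 0.062])]
side jar [(0.79, [0.407, -0.363, 0.052])]
```

View pics/scene0.png

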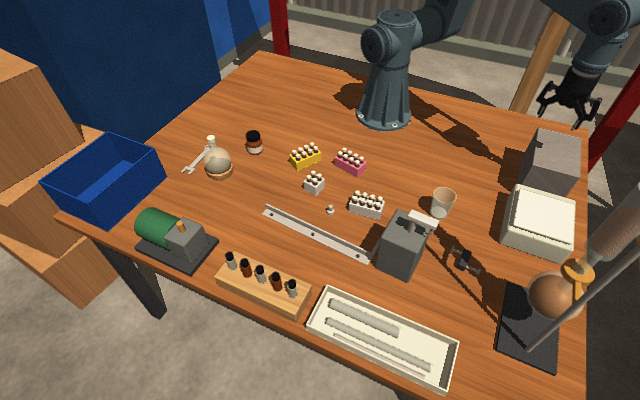

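View pics/side0.png

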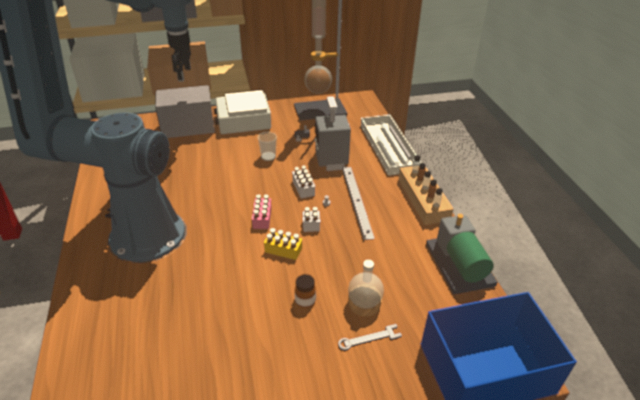

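View pics/wrist0.png

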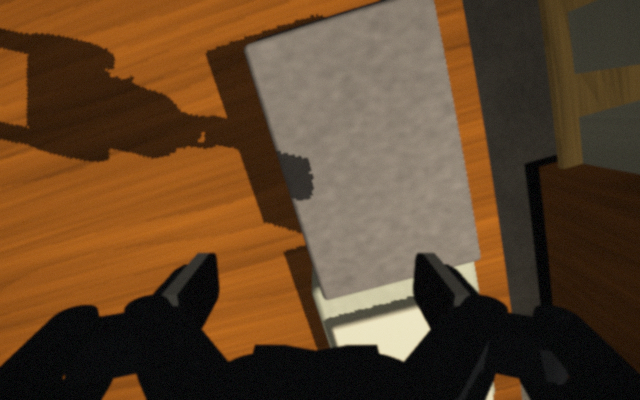

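```bash
cat > h.py <<'E'
import numpy as np, cv2
from bench import ctrl
def proj(c,X):
    X=np.atleast_2d(np.asarray(X,float)); p=X@c['R'].T+c['t']; s=p[:,:2]/p[:,2:]
    r2=(s**2).sum(1,keepdims=True); s=s*(1+c['k1']*r2); K=c['intrinsics']
    return s@K[:2,:2].T+K[:2,2]
def back(c,uv,z):
    uv=np.atleast_2d(np.asarray(uv,float)); K=c['intrinsics']; d=(uv-K[:2,2])/np.diag(K)[:2]; s=d.copy()
    for _ in range(20): s=d/(1+c['k1']*(s**2).sum(1,keepdims=True))
    r=np.c_[s,np.ones(len(s))]@c['R']; o=-c['R'].T@c['t']
    return o+r*((np.atleast_1d(z)-o[2])/r[:,2])[:,None]
def crop(im,x0,y0,x1,y1,f,name):
    cv2.imwrite(name,cv2.resize(im[y0:y1,x0:x1,::-1],None,fx=f,fy=f,interpolation=cv2.INTER_CUBIC))
E
python3 - <<'E'
from h import *
for n in ["scene","side"]:
    c=ctrl.get_calibration(n); im=cv2.imread(f"pics/{n}0.png")[:,:,::-1]
    print(n,proj(c,[[0,0,0],[.1,0,0],[0,.1,0],[0.162,.551,.241-.011]]))
    if n=="scene": crop(im,250,120,460,285,3.8,"pics/s1.png")
    else: crop(im,220,90,400,260,3.5,"pics/d1.png")
E
```

```text
scene [[383.12232302 113.59208965]
 [374.50560539 127.34601235]
 [406.90233129 120.00510654]
 [553.63051095 125.81591944]]
side [[147.6778752  234.1346303 ]
 [181.3060517  229.28209222]
 [148.48779783 212.8699753 ]
 [185.23157201  77.99656404]]
```

View pics/s1.png

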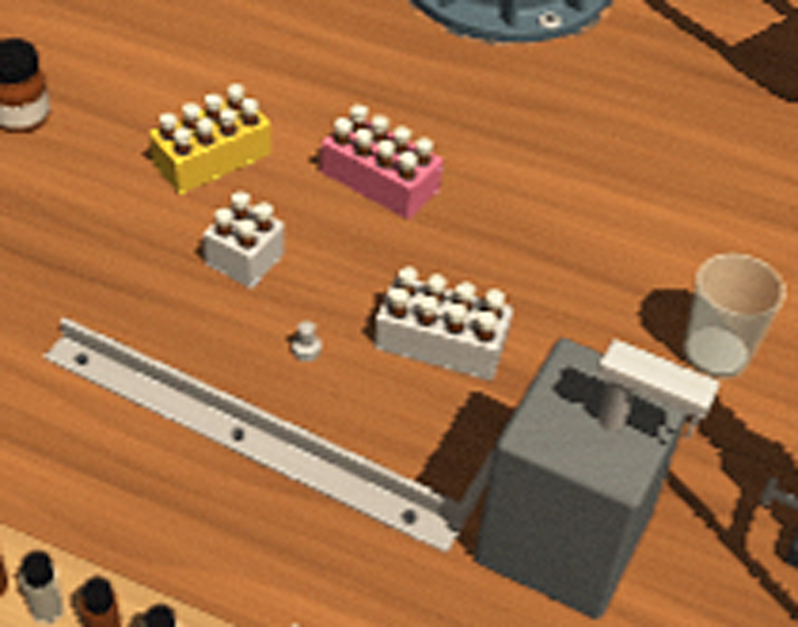

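View pics/d1.png

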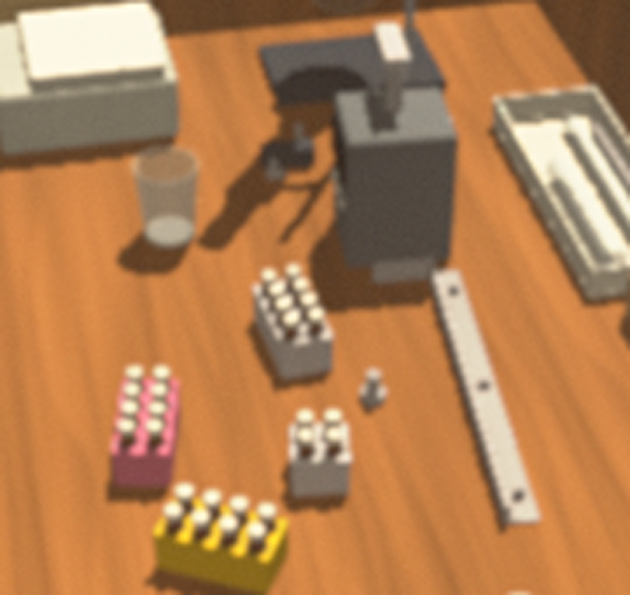

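```bash
python3 - <<'E'
from h import *
th=np.linspace(0,2*np.pi,60)
for n,b in [("scene",(350,60,430,140)),("side",(90,180,210,270))]:
    c=ctrl.get_calibration(n); im=cv2.imread(f"pics/{n}0.png")
    f=6;x0,y0,x1,y1=b
    big=cv2.resize(im[y0:y1,x0:x1],None,fx=f,fy=f,interpolation=cv2.INTER_CUBIC)
    for r in (.095,.1,.105):
        p=proj(c,np.c_[r*np.cos(th),r*np.sin(th),0*th]); 
        cv2.polylines(big,[np.int32((p-[x0,y0])*f)],True,(0,255,0),1)
    cv2.imwrite(f"pics/{n}_base.png",big[:600])
E
```

```text
(no output)
```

View pics/scene_base.png

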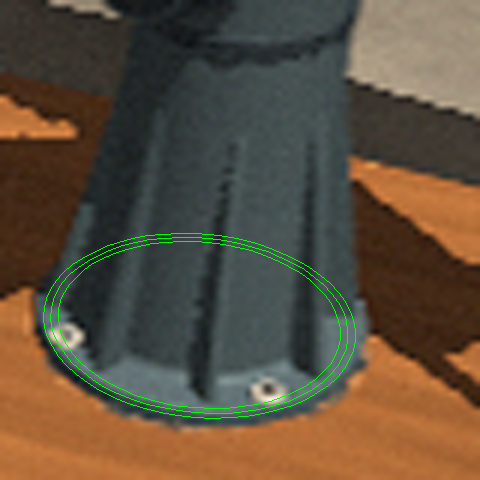

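View pics/side_base.png

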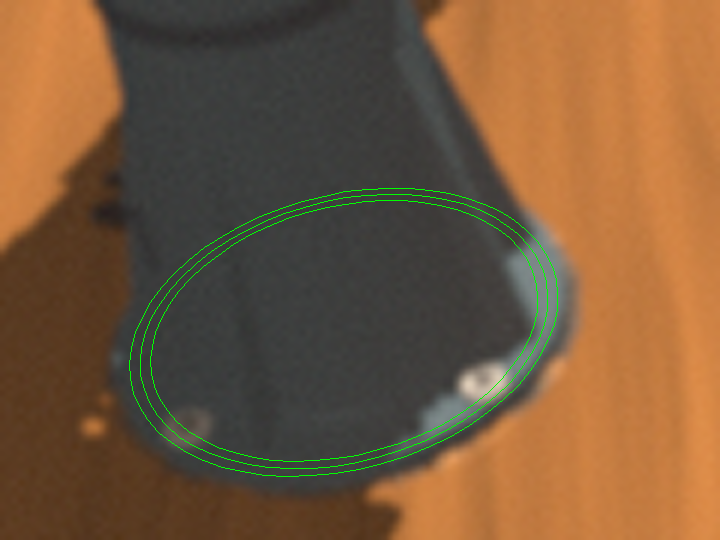

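```bash
python3 - <<'E'
from h import *
np.set_printoptions(precision=4,suppress=True)
c=ctrl.get_calibration("scene"); d=ctrl.get_calibration("side")
s=lambda *p:np.array(p)/3.8+[250,120]
q=lambda *p:np.array(p)/3.5+[220,90]
print("cam pos",-c['R'].T@c['t'],-d['R'].T@d['t'])
print("scene block bottom near edge",back(c,s((376,346),(495,378)),0))
print("scene block top corners",back(c,s((376,316),(500,346),(512,306),(392,283)),0.04))
print("scene rail top end, corner end",back(c,s((62,320),(450,503)),0.022))
print("scene foot back corners",back(c,s((45,355),(447,550)),0.003))
print("stopper base",back(c,s((306,352)),0))
print("square top",back(c,s((204,240),(247,256),(284,232)),0.04))
print("side block bottom",back(d,q((292,380),(331,372)),0))
print("side block top",back(d,q((289,350),(331,338),(300,278),(253,290)),.04))
print("side rail top",back(d,q((434,273),(507,518)),.022))
print("side rail foot",back(d,q((458,270),(538,520)),.003))
print("stopper",back(d,q((372,402)),0))
E
```

```text
cam pos [1.2456 0.329  0.9025] [ 0.2441 -1.2009  1.0638]
scene block bottom near edge [[0.5347 0.0763 0.    ]
 [0.5241 0.1766 0.    ]]
scene block top corners [[0.5373 0.0752 0.04  ]
 [0.5239 0.1759 0.04  ]
 [0.4798 0.1704 0.04  ]
 [0.4985 0.073  0.04  ]]
scene rail top end, corner end [[ 0.6379 -0.161   0.022 ]
 [ 0.667   0.1904  0.022 ]]
scene foot back corners [[ 0.6634 -0.1642  0.003 ]
 [ 0.6937  0.2001  0.003 ]]
stopper base [[0.5656 0.0267 0.    ]]
square top [[ 0.5217 -0.0895  0.04  ]
 [ 0.5226 -0.0483  0.04  ]
 [ 0.4839 -0.0325  0.04  ]]
side block bottom [[0.4939 0.0639 0.    ]
 [0.5321 0.0676 0.    ]]
side block top [[0.4906 0.0594 0.04  ]
 [0.5322 0.0685 0.04  ]
 [0.5235 0.1667 0.04  ]
 [0.4754 0.1573 0.04  ]]
side rail top [[ 0.6598  0.1706  0.022 ]
 [ 0.6282 -0.1798  0.022 ]]
side rail foot [[ 0.6925  0.1954  0.003 ]
 [ 0.6605 -0.1694  0.003 ]]
stopper [[0.5595 0.0167 0.    ]]
```

```bash
cat >> h.py <<'E'
from scipy.spatial.transform import Rotation as Ro
np.set_printoptions(precision=4,suppress=True)
def pose():
    o=ctrl.get_obs(); q=np.array(o['eef_rot']); return np.array(o['eef_pos']),Ro.from_quat(q[[1,2,3,0]]),o
def Rdes(yaw):  # tool y down, tool z horizontal at world angle yaw
    z=np.array([np.cos(yaw),np.sin(yaw),0]);y=np.array([0,0,-1.]);x=np.cross(y,z)
    return Ro.from_matrix(np.c_[x,y,z])
def need(pos,yaw):
    p,R,o=pose(); D=Rdes(yaw)
    rv=(R.inv()*D).as_rotvec()
    print("total rot shares",rv/.12)
    print("total shift shares, in current tool:",R.inv().apply(np.array(pos)-p)/.05," in final tool:",D.inv().apply(np.array(pos)-p)/.05)
E
python3 - <<'E'
from h import *
p,R,o=pose(); print(p); print(R.as_matrix())
c=ctrl.get_calibration("wrist"); C=-c['R'].T@c['t']; print("cam in tool",R.inv().apply(C-p)); print("cam axes in tool",(R.inv().as_matrix()@c['R'].T))
z=R.as_matrix()[:,2]; print("yaw",np.arctan2(z[1],z[0]))
need([0.46,0.08,0.33],-0.085)
need([0.46,0.08,0.33],-0.085+np.pi)
E
```

```text
[0.1621 0.5517 0.2423]
[[ 0.2819 -0.     -0.9594]
 [ 0.9594  0.      0.2819]
 [ 0.     -1.      0.    ]]
cam in tool [ 0.0005 -0.1312  0.0651]
cam axes in tool [[ 1.      0.0012  0.0007]
 [-0.0004 -0.2598  0.9657]
 [ 0.0014 -0.9657 -0.2598]]
yaw 2.8557685188952946
total rot shares [-0.0001 24.5064 -0.0005]
total shift shares, in current tool: [-7.3712 -1.7544 -8.3763]  in final tool: [ 8.894  -1.7539  6.7376]
total rot shares [-0.0004 -1.6735  0.0001]
total shift shares, in current tool: [-7.3712 -1.7544 -8.3763]  in final tool: [-8.894  -1.7539 -6.7376]
```

Emit:
apply_moves(plan="0 -0.9 0 0 -0.84 0 1; 0 -0.85 0 0 -0.83 0 1; -0.69 0 -0.47 0 0 0 1; -0.69 0 -0.47 0 0 0 1; -0.69 0 -0.47 0 0 0 1")

```text
time_s: 1.45
eef_pos: [0.2238, 0.4415, 0.3302]
eef_rot: [-0.521, 0.521, 0.479, -0.478]
wrist_force: [0.7, -0.3, -0.2]
opening: 0.996
```

Emit:
apply_moves(plan="-0.69 0 -0.47 0 0 0 1; -0.69 0 -0.47 0 0 0 1; -0.69 0 -0.47 0 0 0 1; -0.69 0 -0.47 0 0 0 1; -0.69 0 -0.47 0 0 0 1")

```text
time_s: 1.95
eef_pos: [0.3263, 0.2592, 0.33]
eef_rot: [-0.521, 0.521, 0.479, -0.478]
wrist_force: [0.9, -0.3, -0.0]
opening: 0.999
```

Emit:
apply_moves(plan="-0.69 0 -0.47 0 0 0 1; -0.69 0 -0.47 0 0 0 1; -0.69 0 -0.47 0 0 0 1; -0.69 0 -0.47 0 0 0 1; -0.69 0 -0.47 0 0 0 1")

```text
time_s: 2.45
eef_pos: [0.4288, 0.0771, 0.3301]
eef_rot: [-0.521, 0.521, 0.478, -0.478]
wrist_force: [0.2, 0.2, -0.4]
opening: 0.996
```

```bash
python3 - <<'E'
from h import *
p,R,o=pose(); print(p,o['time_s'],o['q'])
c=ctrl.get_calibration("wrist"); im=ctrl.camera("wrist"); cv2.imwrite("pics/w1.png",im[:,:,::-1])
import pickle; pickle.dump(c,open("w1.pkl","wb"))
for t in ["long_block","stop","rail","stopper","square_block"]:
    print(t,[(r['score'],np.round(r['point'],3)) for r in ctrl.recognise("wrist",t)])
E
```

```text
[0.4288 0.0771 0.3301] 2.45 [-0.096  -0.2115  1.818   0.0002  1.5341 -1.5812]
long_block [(0.88, array([ 0.39 , -0.142,  0.041])), (0.56, array([0.5  , 0.119, 0.037])), (0.55, array([0.352, 0.005, 0.04 ])), (0.31, array([ 0.552, -0.358,  0.053]))]
stop [(0.83, array([0.642, 0.181, 0.026]))]
rail [(0.77, array([0.641, 0.182, 0.02 ]))]
stopper [(0.59, array([0.558, 0.025, 0.016]))]
square_block [(0.59, array([ 0.485, -0.061,  0.046]))]
```

View pics/w1.png

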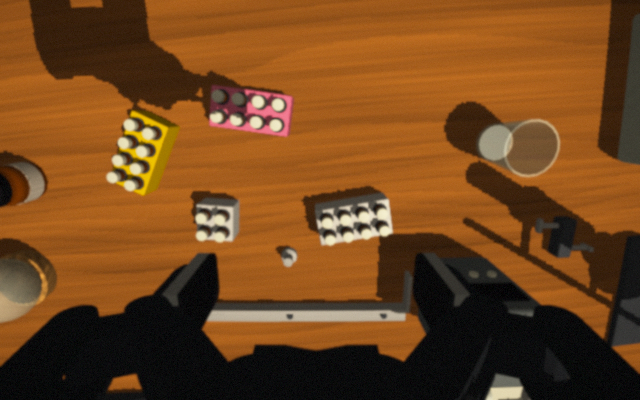

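```bash
python3 - <<'E'
from h import *
im=cv2.imread("pics/w1.png")[:,:,::-1]
crop(im,190,180,420,330,3.4,"pics/w1c.png")
E
```

```text
(no output)
```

View pics/w1c.png

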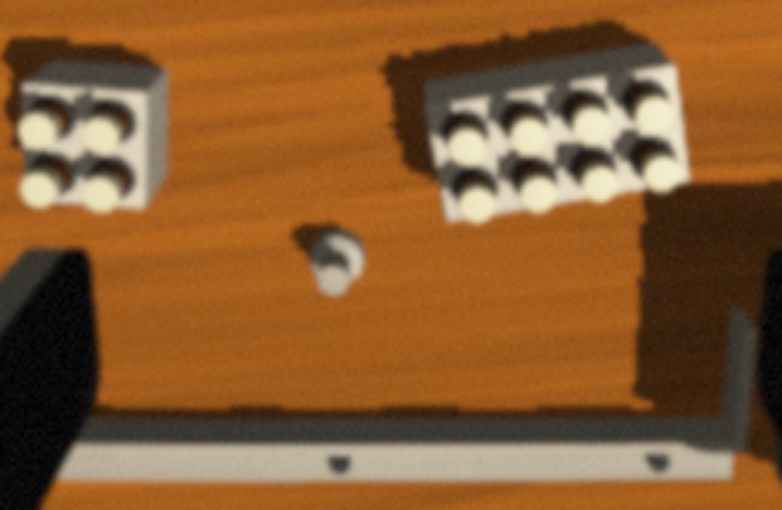

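```bash
python3 - <<'E'
from h import *
import pickle; c=pickle.load(open("w1.pkl","rb"))
s=lambda *p:np.array(p)/3.4+[190,180]
t=back(c,s((430,109),(672,64),(690,180),(447,220)),.04); print("block top",t, np.linalg.norm(np.diff(t[[0,1,2,3,0]],axis=0),axis=1),t.mean(0))
y=t[1]-t[0]+t[2]-t[3]; print("block y dir ang",np.arctan2(-y[0],y[1]))
b=back(c,s((105,413),(640,413),(722,413)),0); print("rail base",b)
u=back(c,s((95,443),(690,445),(726,445)),.022); print("rail top",u)
for v in(b,u): w=v[1]-v[0]; print(np.arctan2(-w[0],w[1]))
print("stop top outer/inner", back(c,s((735,308),(729,418)),.022), "base",back(c,s((727,315),(722,413)),0))
print("foot",back(c,s((732,480),(60,480)),.003))
print("stopper base",back(c,s((340,255)),0))
print("square top",back(c,s((22,88),(148,90),(150,208),(22,200)),.04))
E
```

```text
block top [[0.4884 0.0739 0.04  ]
 [0.4781 0.1698 0.04  ]
 [0.527  0.1758 0.04  ]
 [0.5358 0.0768 0.04  ]] [0.0965 0.0493 0.0994 0.0475] [0.5073 0.1241 0.04  ]
block y dir ang 0.09776306846673433
rail base [[ 0.6362 -0.0921  0.    ]
 [ 0.6571  0.159   0.    ]
 [ 0.6607  0.1976  0.    ]]
rail top [[ 0.6382 -0.0909  0.022 ]
 [ 0.6617  0.1775  0.022 ]
 [ 0.6632  0.1938  0.022 ]]
-0.0829517294855673
-0.08729483777557691
stop top outer/inner [[0.595  0.1983 0.022 ]
 [0.6494 0.1953 0.022 ]] base [[0.6098 0.2004 0.    ]
 [0.6607 0.1976 0.    ]]
foot [[ 0.6957  0.2014  0.003 ]
 [ 0.6689 -0.1187  0.003 ]]
stopper base [[0.5649 0.027  0.    ]]
square top [[ 0.4662 -0.0861  0.04  ]
 [ 0.4713 -0.0362  0.04  ]
 [ 0.5206 -0.0429  0.04  ]
 [ 0.5129 -0.0947  0.04  ]]
```

Emit:
apply_moves(plan="0.53 0.6 -0.12 0 0 0 0.6; 0.53 0.6 -0.12 0 0 0 0.6; 0 0.9 0 0 0 0 0.6; 0 0.9 0 0 0 0 0.6; 0 0.9 0 0 0 0 0.6")

```text
time_s: 3.25
eef_pos: [0.444, 0.1325, 0.1337]
eef_rot: [-0.52, 0.52, 0.48, -0.479]
wrist_force: [0.4, 0.2, -0.4]
opening: 0.597
```

```bash
python3 - <<'E'
from h import *
p,R,o=pose(); print(p,o['time_s'],o['opening'])
im=ctrl.camera("wrist"); cv2.imwrite("pics/w2.png",im[:,:,::-1])
E
```

```text
[0.444  0.1325 0.1337] 3.25 0.5974805085053773
```

View pics/w2.png

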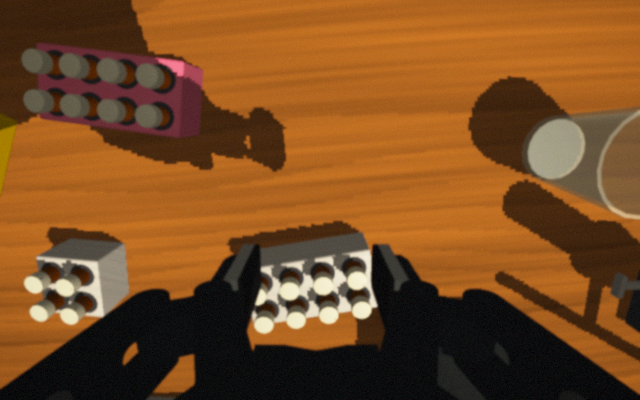

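Emit:
apply_moves(plan="0 0.8 0 0 0 0 0.6; 0 0.7 0 0 0 0 0.6; 0 0.5 0 0 0 0 0.6; 0 0.35 0 0 0 0 0.6; 0 0 0 0 0 0 0.6")

```text
time_s: 3.8
eef_pos: [0.4428, 0.1316, 0.0163]
eef_rot: [0.521, -0.519, -0.478, 0.48]
wrist_force: [-1.0, 0.7, -0.5]
opening: 0.598
```

```bash
python3 - <<'E'
from h import *
p,R,o=pose(); print(p,o['time_s'],o['wrist_force'])
for n in ["scene","side"]:
    im=ctrl.camera(n)
    crop(im,*((300,120,440,260,4,"pics/s3.png") if n=="scene" else (230,100,370,250,4,"pics/d3.png")))
E
```

```text
[0.4428 0.1316 0.0163] 3.8 [-0.9936  0.6976 -0.486 ]
```

View pics/s3.png

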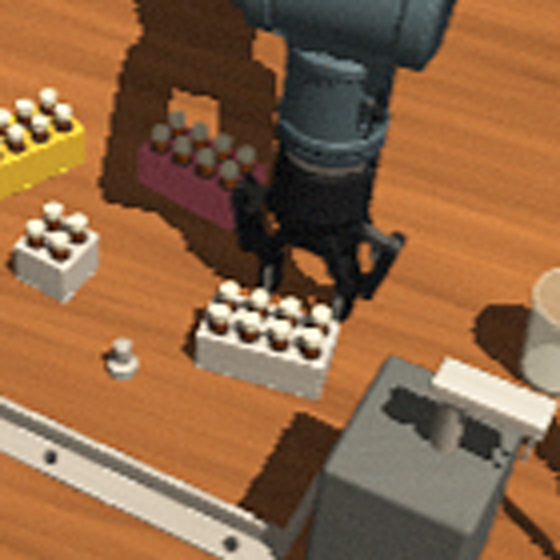

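View pics/d3.png

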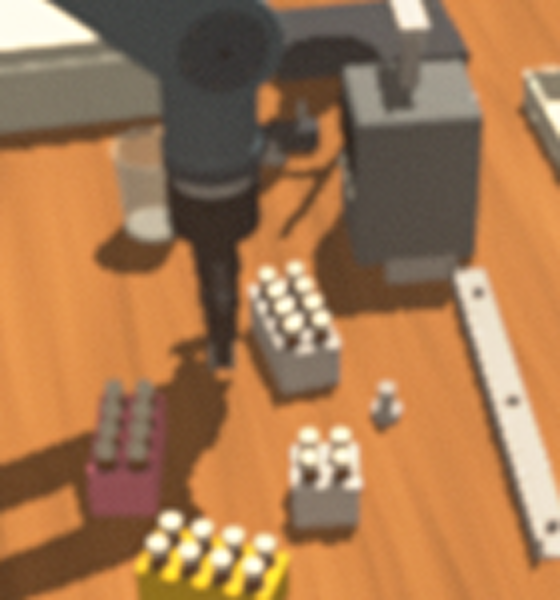

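Emit:
apply_moves(plan="0 0 -0.2 0 0 0 0.6; 0 0 -0.2 0 0 0 0.6; 0 0 -0.2 0 0 0 0.6; 0 0 -0.16 0 0 0 0.6; 0 0 -0.16 0 0 0 0.6")

```text
time_s: 4.4
eef_pos: [0.4903, 0.1265, 0.0173]
eef_rot: [0.522, -0.52, -0.477, 0.479]
wrist_force: [-5.9, 0.6, 5.0]
opening: 0.599
```

Emit:
apply_moves(plan="0 0 -0.16 0 0 0 0.6; 0 0 -0.16 0 0 0 0.6; 0 0 -0.16 0 0 0 0.6; 0 0 -0.16 0 0 0 0.6; 0 0 -0.16 0 0 0 0.6")

```text
time_s: 4.9
eef_pos: [0.53, 0.1231, 0.0172]
eef_rot: [0.522, -0.52, -0.477, 0.479]
wrist_force: [-6.7, 0.1, 6.4]
opening: 0.605
```

```bash
python3 - <<'E'
from h import *
p,R,o=pose(); print(p,o['time_s'],o['wrist_force'])
im=ctrl.camera("scene"); crop(im,300,120,440,260,4,"pics/s4.png")
im=ctrl.camera("wrist"); cv2.imwrite("pics/w4.png",im[:,:,::-1])
E
```

```text
[0.53   0.1231 0.0172] 4.9 [-6.6574  0.0829  6.3982]
```

View pics/s4.png

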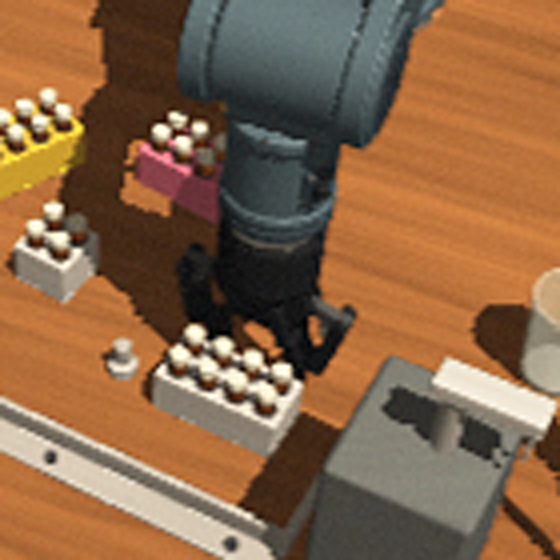

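View pics/w4.png

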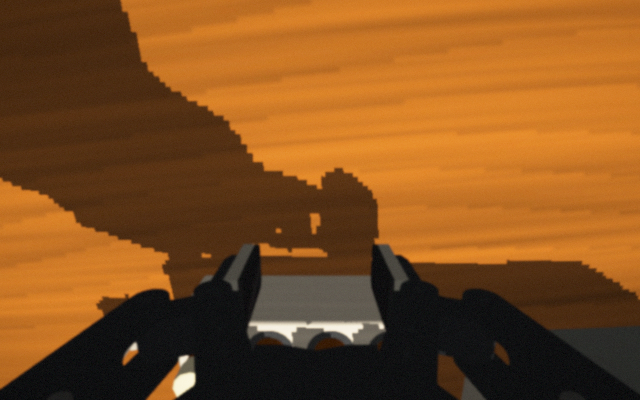

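Emit:
apply_moves(plan="0 0 -0.16 0 0 0 0.6; 0 0 -0.16 0 0 0 0.6; 0 0 -0.16 0 0 0 0.6; 0 0 -0.16 0 0 0 0.6; 0 0 -0.16 0 0 0 0.6")

```text
time_s: 5.5
eef_pos: [0.5708, 0.1197, 0.017]
eef_rot: [0.521, -0.521, -0.478, 0.478]
wrist_force: [-3.0, 0.4, -1.3]
opening: 0.596
```

Emit:
apply_moves(plan="0 0 -0.16 0 0 0 0.6; 0 0 -0.1 0 0 0 0.6; 0 0 -0.06 0 0 0 0.6; 0 0 0 0 0 0 0.6; 0 0 0 0 0 0 0.6")

```text
time_s: 6.0
eef_pos: [0.5869, 0.1184, 0.0177]
eef_rot: [-0.52, 0.521, 0.479, -0.478]
wrist_force: [-0.7, -0.4, -0.2]
opening: 0.598
```

```bash
python3 - <<'E'
from h import *
p,R,o=pose(); print(p,o['time_s'],o['wrist_force'])
im=ctrl.camera("scene"); crop(im,300,120,440,260,4,"pics/s5.png")
im=ctrl.camera("side"); crop(im,250,100,390,250,4,"pics/d5.png")
E
```

```text
[0.5869 0.1184 0.0177] 6.0 [-0.7312 -0.414  -0.2236]
```

View pics/s5.png

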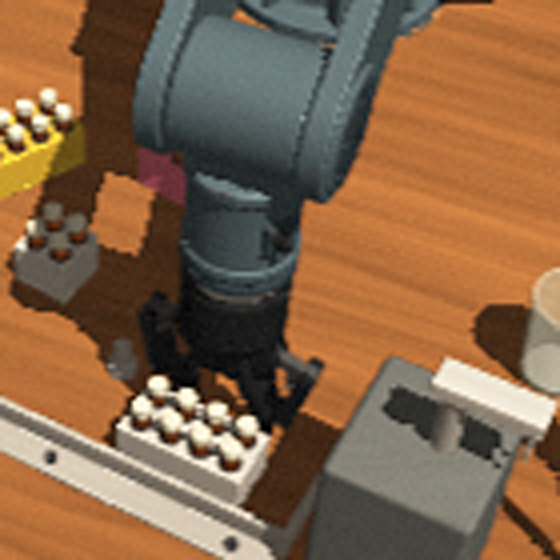

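View pics/d5.png

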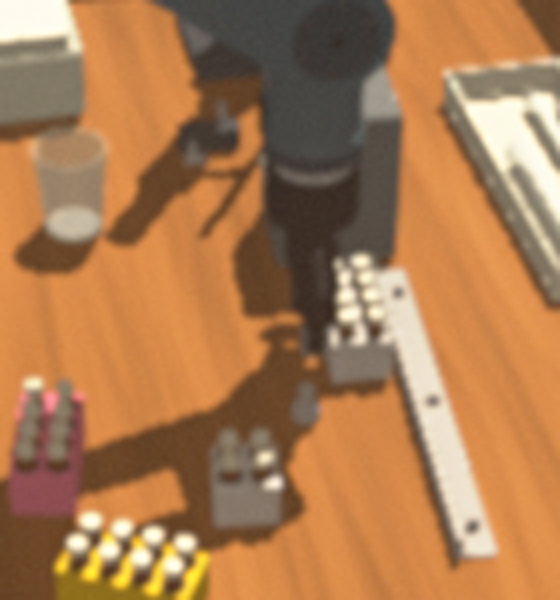

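Emit:
apply_moves(plan="0 0 -0.06 0 0 0 0.6; 0 0 -0.05 0 0 0 0.6; 0 0 -0.03 0 0 0 0.6; 0 0 0 0 0 0 0.6; 0 0 0 0 0 0 0.6")

```text
time_s: 6.6
eef_pos: [0.5923, 0.118, 0.0174]
eef_rot: [0.521, -0.52, -0.478, 0.479]
wrist_force: [-4.8, 0.0, 4.4]
opening: 0.599
```

Emit:
apply_moves(plan="0 0 -0.03 0 0 0 0.6; 0 0 -0.03 0 0 0 0.6; 0 0 0 0 0 0 0.6; 0 0 0 0 0 0 0.6; 0 0 0 0 0 0 0.6")

```text
time_s: 7.1
eef_pos: [0.5931, 0.118, 0.017]
eef_rot: [0.522, -0.519, -0.477, 0.48]
wrist_force: [-13.1, -0.1, 9.4]
opening: 0.596
```

Emit:
apply_moves(plan="0 0 0.3 0 0 0 0.6; 0 0 0.5 0 0 0 0.6; 0 -0.8 0.4 0 0 0 0.3; 0 -1 0.3 0 0 0 0; 0 -1 0.3 0 0 0 0")

```text
time_s: 7.6
eef_pos: [0.5068, 0.1252, 0.1542]
eef_rot: [0.521, -0.521, -0.478, 0.478]
wrist_force: [1.1, 0.6, 0.4]
opening: 0.093
```

```bash
python3 - <<'E'
from h import *
p,R,o=pose(); print(p,o['time_s'],o['opening'],o['wrist_force'])
import pickle
c=ctrl.get_calibration("wrist"); pickle.dump(c,open("w6.pkl","wb"))
im=ctrl.camera("wrist"); cv2.imwrite("pics/w6.png",im[:,:,::-1])
im=ctrl.camera("scene"); crop(im,300,150,440,290,4,"pics/s6.png")
E
```

```text
[0.5068 0.1252 0.1542] 7.6 0.09296497789438847 [1.1136 0.6074 0.437 ]
```

View pics/w6.png

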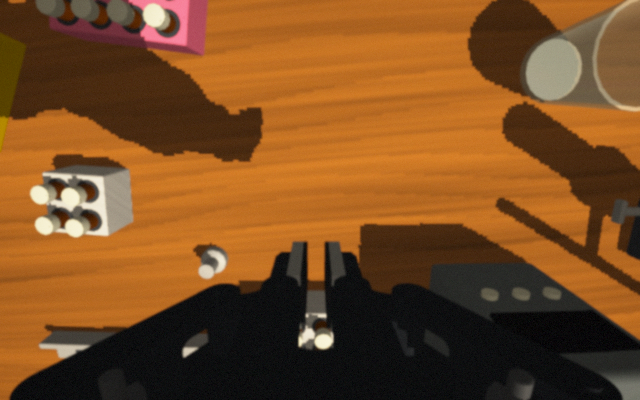

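View pics/s6.png

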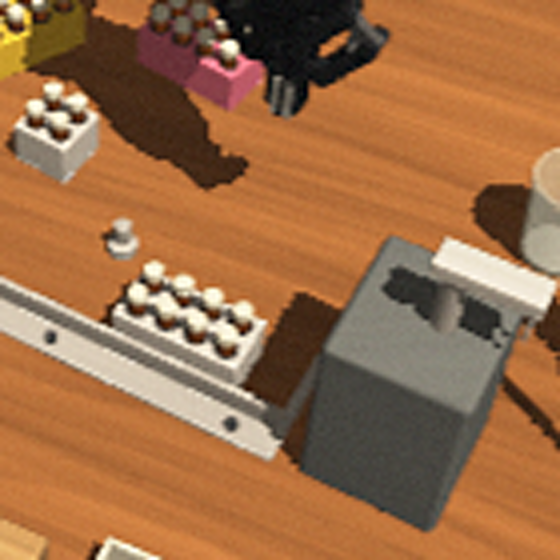

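```bash
python3 - <<'E'
from h import *
c=ctrl.get_calibration("scene")
s=lambda *p:np.array(p)/4+[300,150]
t=back(c,s((113,313),(240,361),(268,322)),.04)
r=back(c,s((0,275),(272,405)),.022)
th=-.085; e=np.array([np.cos(th),np.sin(th)]);v=np.array([-np.sin(th),np.cos(th)])
for P in list(t)+list(r): d=P[:2]-[.662,.197]; print(P, d@e,d@v)
sx,sy=-.027,-.165; P=np.array([.662,.197])+sx*e+sy*v; print(P)
need([*P,.17],np.pi/2-.085)
E
```

```text
[0.6516 0.0588 0.04  ] 0.0014187881036727813 -0.13858460320859278
[0.6512 0.1573 0.04  ] -0.007371910089541719 -0.0404478806609213
[0.6108 0.1627 0.04  ] -0.04811817648537415 -0.03848468228464279
[ 0.6437 -0.0389  0.022 ] 0.0017594431892206772 -0.23662563847043588
[0.664 0.188 0.022] 0.0027895387682331427 -0.00880757632005392
[0.6211 0.0349]
total rot shares [ 0.0776 13.0935  0.0958]
total shift shares, in current tool: [-1.624  -0.1586 -2.3425]  in final tool: [ 2.3409 -0.1874 -1.6232]
```

Emit:
apply_moves(plan="-0.33 0 -0.47 0 0 0 0; -0.33 0 -0.47 0 0 0 0; -0.32 0 -0.47 0 0 0 0; -0.32 0 -0.47 0 0 0 0; -0.32 0 -0.46 0 0 0 0")

```text
time_s: 8.2
eef_pos: [0.6185, 0.0336, 0.1527]
eef_rot: [-0.521, 0.521, 0.478, -0.478]
wrist_force: [1.0, -0.1, 1.4]
opening: 0.002
```

Emit:
apply_moves(plan="0 0 0 0 0.94 0 0; 0 0 0 0 0.94 0 0; 0 0 0 0 0.94 0 0; 0 0 0 0 0.94 0 0; 0 0 0 0 0.94 0 0")

```text
time_s: 8.7
eef_pos: [0.6176, 0.0343, 0.1526]
eef_rot: [-0.634, 0.634, 0.313, -0.313]
wrist_force: [-0.0, 0.3, 0.4]
opening: -0.0
```

Emit:
apply_moves(plan="0 0 0 0 0.94 0 0; 0 0 0 0 0.94 0 0; 0 0 0 0 0.94 0 0; 0 0 0 0 0.94 0 0; 0 0 0 0 0.94 0 0")

```text
time_s: 9.2
eef_pos: [0.6176, 0.0343, 0.1526]
eef_rot: [-0.696, 0.696, 0.124, -0.124]
wrist_force: [-0.0, 0.2, 1.0]
opening: -0.002
```

Emit:
apply_moves(plan="0 0 0 0 0.94 0 0; 0 0 0 0 0.94 0 0; 0 0 0 0 0.94 0 0; 0 0 0 0 0.87 0 0; 0 0 0 0 0 0 0")

```text
time_s: 9.7
eef_pos: [0.6175, 0.0344, 0.1527]
eef_rot: [-0.706, 0.706, -0.03, 0.031]
wrist_force: [-0.4, 0.7, 0.9]
opening: -0.002
```

```bash
python3 - <<'E'
from h import *
p,R,o=pose(); print(p,o['time_s'],o['opening'],o['q'])
need([.6211,.0349,.016],np.pi/2-.085)
im=ctrl.camera("wrist"); cv2.imwrite("pics/w7.png",im[:,:,::-1])
im=ctrl.camera("scene"); crop(im,300,130,440,270,4,"pics/s7.png")
E
```

```text
[0.6175 0.0344 0.1527] 9.7 -0.0016560551481524623 [-0.136   0.3646  1.5682 -0.0001  1.2086 -0.0496]
total rot shares [ 0.0005 -0.011   0.001 ]
total shift shares, in current tool: [0.0699 2.7339 0.0165]  in final tool: [0.0703 2.7339 0.0163]
```

View pics/w7.png

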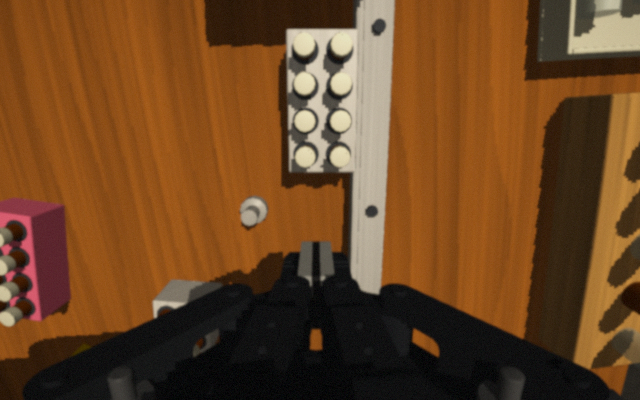

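View pics/s7.png

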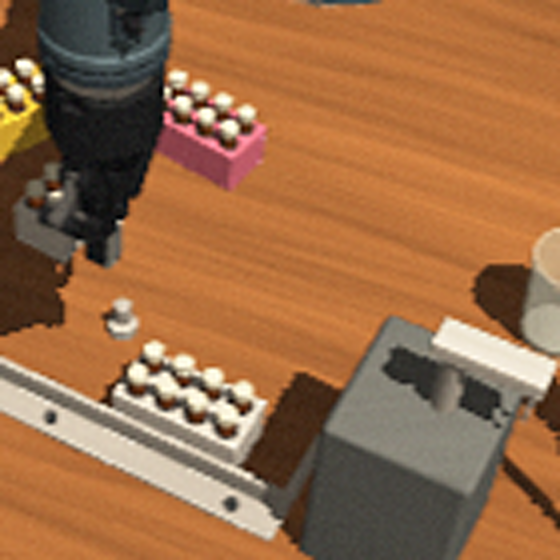

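```bash
python3 - <<'E'
from h import *
c=ctrl.get_calibration("wrist")
th=-.085; e=np.array([np.cos(th),np.sin(th)]);v=np.array([-np.sin(th),np.cos(th)])
t=back(c,[(290,173),(355,171),(355,29),(287,29),(254,208)],[.04,.04,.04,.04,0.005]); p=pose()[0]
for P in list(t)+[p]: d=P[:2]-[.662,.197]; print(P,d@e,d@v)
print(back(c,[(351,180),(351,270)],.022))
E
```

```text
[0.601  0.0606 0.04  ] -0.04918053447488898 -0.14104576308913644
[0.6499 0.0582 0.04  ] -0.0002418958425117124 -0.13934205190389318
[0.6552 0.1563 0.04  ] -0.003309844844761172 -0.04115853993381081
[0.6089 0.16   0.04  ] -0.049811821697029815 -0.041375734369609334
[0.5628 0.0264 0.005 ] -0.08437366461294925 -0.17837697725934695
[0.6175 0.0344 0.1528] -0.03055603485660002 -0.1657783701154723
[[ 0.6483  0.048   0.022 ]
 [ 0.644  -0.0322  0.022 ]]
```

Emit:
apply_moves(plan="0.07 0.7 0 0 0 0 0; 0 0.7 0 0 0 0 0; 0 0.6 0 0 0 0 0; 0 0.4 0 0 0 0 0; 0 0.3 0 0 0 0 0")

```text
time_s: 10.3
eef_pos: [0.62, 0.0343, 0.0161]
eef_rot: [0.707, -0.706, 0.03, -0.029]
wrist_force: [0.6, -1.1, 0.6]
opening: -0.002
```

```bash
python3 - <<'E'
from h import *
p,R,o=pose(); print(p,o['time_s'],o['wrist_force'])
im=ctrl.camera("side"); crop(im,250,100,390,250,4,"pics/d8.png")
im=ctrl.camera("scene"); crop(im,300,130,440,270,4,"pics/s8.png")
E
```

```text
[0.62   0.0343 0.0161] 10.3 [ 0.5847 -1.0706  0.6029]
```

View pics/d8.png

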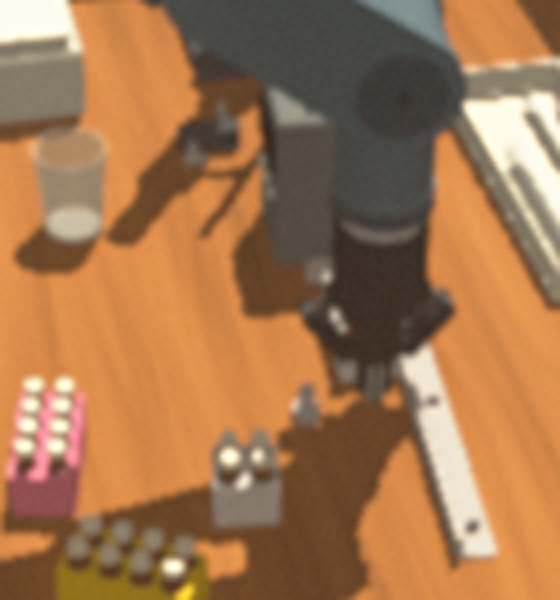

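View pics/s8.png

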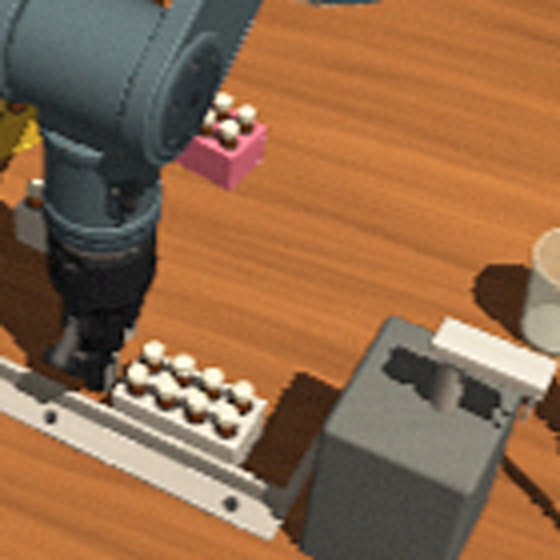

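Emit:
apply_moves(plan="0 0 0.16 0 0 0 0; 0 0 0.16 0 0 0 0; 0 0 0.16 0 0 0 0; 0 0 0.16 0 0 0 0; 0 0 0.16 0 0 0 0")

```text
time_s: 10.9
eef_pos: [0.6256, 0.074, 0.0197]
eef_rot: [-0.706, 0.707, -0.029, 0.031]
wrist_force: [-0.6, -5.7, 3.1]
opening: 0.002
```

Emit:
apply_moves(plan="0 0 0.1 0 0 0 0; 0 0 0.06 0 0 0 0; 0 0 0 0 0 0 0; 0 0 0 0 0 0 0; 0 0 0 0 0 0 0")

```text
time_s: 11.4
eef_pos: [0.625, 0.0825, 0.0182]
eef_rot: [0.707, -0.706, 0.03, -0.03]
wrist_force: [0.2, -0.1, 0.4]
opening: -0.0
```

```bash
python3 - <<'E'
from h import *
p,R,o=pose(); print(p,o['time_s'],o['wrist_force'])
im=ctrl.camera("scene"); crop(im,300,130,440,270,4,"pics/s9.png")
im=ctrl.camera("wrist"); cv2.imwrite("pics/w9.png",im[:,:,::-1])
E
```

```text
[0.625  0.0825 0.0182] 11.4 [ 0.163  -0.1491  0.4008]
```

View pics/s9.png

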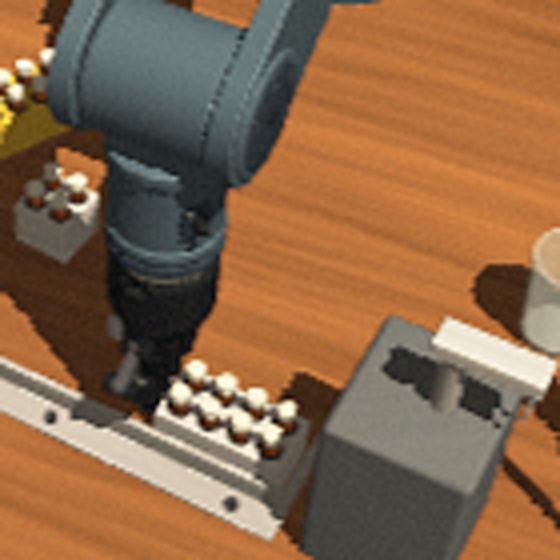

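View pics/w9.png

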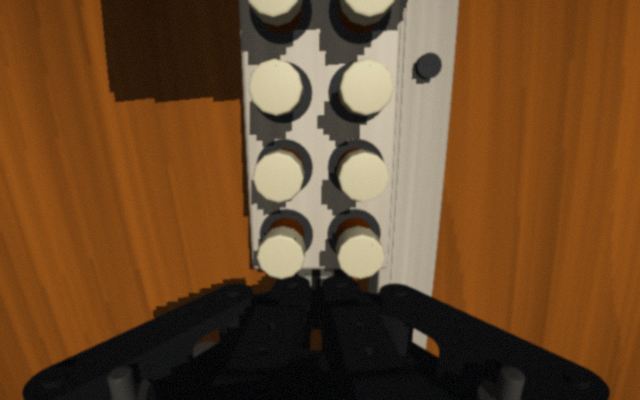

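Emit:
apply_moves(plan="0 0 0.05 0 0 0 0; 0 0 0.05 0 0 0 0; 0 0 0.03 0 0 0 0; 0 0 0 0 0 0 0; 0 0 0 0 0 0 0")

```text
time_s: 12.0
eef_pos: [0.625, 0.0876, 0.0178]
eef_rot: [-0.706, 0.707, -0.031, 0.03]
wrist_force: [-2.4, -7.4, 1.2]
opening: 0.003
```

Emit:
apply_moves(plan="0 0 0.03 0 0 0 0; 0 0 0.03 0 0 0 0; 0 0 0 0 0 0 0; 0 0 0 0 0 0 0; 0 0 0 0 0 0 0")

```text
time_s: 12.5
eef_pos: [0.625, 0.0876, 0.0178]
eef_rot: [-0.705, 0.708, -0.031, 0.029]
wrist_force: [-4.2, -18.2, 3.1]
opening: 0.005
```

Emit:
apply_moves(plan="0 0 -0.2 0 0 0 0; 0 0 -0.3 0 0 0 0; 0 -0.8 0 0 0 0 0; 0 -1 -0.3 0 0 0 0; 0 -1 -0.3 0 0 0 0")

```text
time_s: 13.0
eef_pos: [0.6205, 0.0379, 0.1546]
eef_rot: [0.707, -0.706, 0.03, -0.029]
wrist_force: [1.1, -0.2, -1.0]
opening: -0.007
```

Emit:
apply_moves(plan="0 -1 -0.3 0 0 0 0; 0 -0.5 -0.3 0 0 0 0; 0 0 -0.3 0 0 0 0; 0 0 -0.2 0 0 0 0; 0 0 0 0 0 0 0")

```text
time_s: 13.5
eef_pos: [0.6155, -0.0173, 0.2247]
eef_rot: [0.707, -0.706, 0.032, -0.03]
wrist_force: [0.3, 0.3, -0.8]
opening: -0.0
```

```bash
python3 - <<'E'
from h import *
import pickle
p,R,o=pose(); print(p,o['time_s'],o['wrist_force'])
im=ctrl.camera("scene"); crop(im,300,130,440,270,4,"pics/s10.png")
c=ctrl.get_calibration("wrist"); pickle.dump(c,open("w10.pkl","wb"))
im=ctrl.camera("wrist"); cv2.imwrite("pics/w10.png",im[:,:,::-1]); crop(im,250,0,430,180,3.3,"pics/w10c.png")
E
```

```text
[ 0.6155 -0.0173  0.2247] 13.5 [ 0.3137  0.2515 -0.828 ]
```

View pics/s10.png

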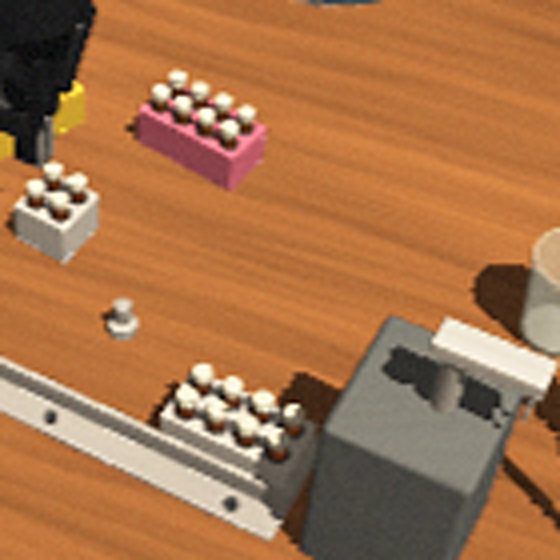

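View pics/w10.png

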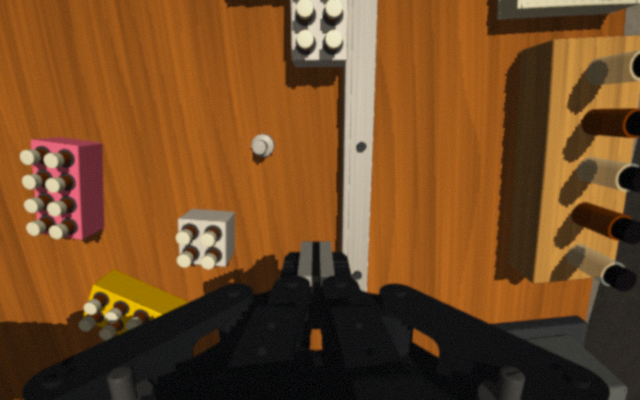

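View pics/w10c.png

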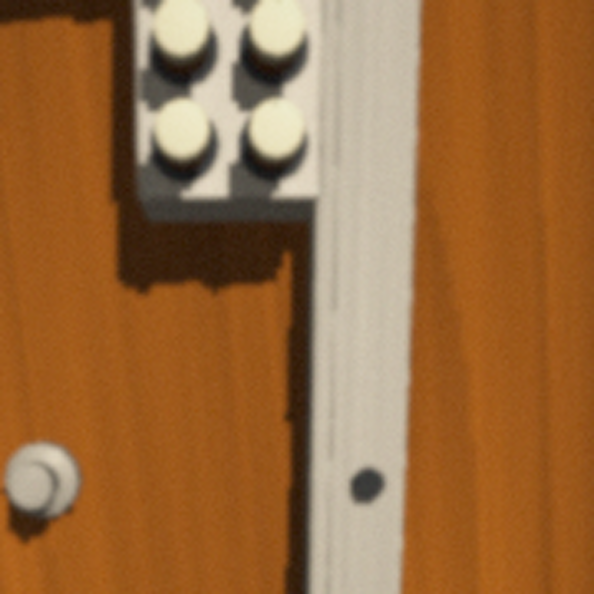

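Emit:
apply_moves(plan="0 0 0.3 0 0 0 0; 0 0 0.5 0 0 0 0; 0 0 0.4 0 0 0 0; 0 0 0.2 0 0 0 0; 0 0 0 0 0 0 0")

```text
time_s: 14.1
eef_pos: [0.6222, 0.0559, 0.2262]
eef_rot: [0.707, -0.706, 0.029, -0.029]
wrist_force: [0.4, -0.1, -0.5]
opening: -0.001
```

```bash
python3 - <<'E'
from h import *
import pickle
p,R,o=pose(); print(p,o['time_s'])
c=ctrl.get_calibration("wrist"); pickle.dump(c,open("w11.pkl","wb"))
im=ctrl.camera("wrist"); cv2.imwrite("pics/w11.png",im[:,:,::-1]); crop(im,260,0,400,150,4,"pics/w11c.png")
E
```

```text
[0.6222 0.0559 0.2262] 14.1
```

View pics/w11c.png

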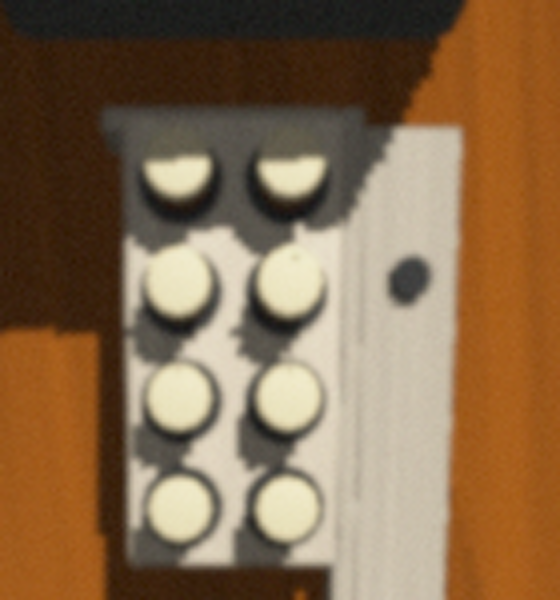

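```bash
python3 - <<'E'
from h import *
import pickle; c=pickle.load(open("w11.pkl","rb"))
s=lambda *p:np.array(p)/4+[260,0]
t=back(c,s((122,140),(128,565),(333,565)),.04)
f=back(c,s((462,130),(447,595)),.003)
st=back(c,s((105,110),(362,108)),.022); 
th=-.085; e=np.array([np.cos(th),np.sin(th)]);v=np.array([-np.sin(th),np.cos(th)])
for n,P in [("blk",t),("foot",f),("stop",st)]:
    w=P[0]-P[1]; print(n,np.arctan2(-w[0],w[1]))
    for q in P: d=q[:2]-[.662,.197]; print(q,d@e,d@v)
E
```

```text
blk -0.08289182566207587
[0.6116 0.1945 0.04  ] -0.04999151771483276 -0.006802652775033476
[0.6038 0.1008 0.04  ] -0.04979342118178544 -0.10076842970833326
[0.6527 0.0969 0.04  ] -0.000746524128080868 -0.10056333673130646
foot -0.07473409342080725
[0.6943 0.1986 0.003 ] 0.032034342381142514 0.004384367489435091
[0.6857 0.0836 0.003 ] 0.033218415990914026 -0.11095196489370407
stop 1.4974435237344033
[0.6073 0.2055 0.022 ] -0.05519942166697064 0.0038110460527855375
[0.6675 0.2011 0.022 ] 0.005130236618098197 0.004513749239993703
```

Emit:
apply_moves(plan="-0.5 0 0 0 -0.94 0 0.3; -0.5 0 0 0 -0.94 0 0.6; 0 0 0 0 -0.94 0 0.6; 0 0 0 0 -0.94 0 0.6; 0 0 0 0 -0.94 0 0.6")

```text
time_s: 14.65
eef_pos: [0.5725, 0.0541, 0.2269]
eef_rot: [-0.687, 0.687, 0.169, -0.169]
wrist_force: [0.3, -0.6, 0.8]
opening: 0.602
```

Emit:
apply_moves(plan="0 0 0 0 -0.94 0 0.6; 0 0 0 0 -0.94 0 0.6; 0 0 0 0 -0.94 0 0.6; 0 0 0 0 -0.94 0 0.6; 0 0 0 0 -0.94 0 0.6")

```text
time_s: 15.15
eef_pos: [0.5726, 0.0541, 0.2267]
eef_rot: [-0.612, 0.613, 0.353, -0.353]
wrist_force: [-0.2, 0.3, -0.5]
opening: 0.6
```

Emit:
apply_moves(plan="0 0 0 0 -0.94 0 0.6; 0 0 0 0 -0.94 0 0.6; 0 0 0 0 -0.94 0 0.6; 0 0 0 0 -0.87 0 0.6; 0 0 0 0 0 0 0.6")

```text
time_s: 15.65
eef_pos: [0.5726, 0.0542, 0.2267]
eef_rot: [-0.521, 0.521, 0.478, -0.478]
wrist_force: [-0.5, -1.4, 0.3]
opening: 0.598
```

```bash
python3 - <<'E'
from h import *
need([.5577,.1507,.017],np.pi-.085); print(pose()[0])
E
```

```text
total rot shares [-0.0009 -0.0038 -0.0021]
total shift shares, in current tool: [1.8989 4.1928 0.4619]  in final tool: [1.898  4.1933 0.4616]
[0.5726 0.0542 0.2267]
```

Emit:
apply_moves(plan="0.4 0.3 0.12 0 0 0 0.4; 0.4 0.5 0.12 0 0 0 0.4; 0.4 0.7 0.12 0 0 0 0.4; 0.4 0.7 0.1 0 0 0 0.4; 0 0.6 0 0 0 0 0.4")

```text
time_s: 16.15
eef_pos: [0.5554, 0.1383, 0.085]
eef_rot: [0.522, -0.521, -0.478, 0.478]
wrist_force: [0.3, -0.7, -0.5]
opening: 0.401
```

```bash
python3 - <<'E'
from h import *
need([.5577-.0013,.1507-.015,.017],np.pi-.085); print(pose()[0])
im=ctrl.camera("scene"); crop(im,300,130,440,270,4,"pics/s12.png")
E
```

```text
total rot shares [-0.0092 -0.0166  0.0029]
total shift shares, in current tool: [-0.0506  1.3602 -0.0256]  in final tool: [-0.0501  1.3602 -0.024 ]
[0.5554 0.1383 0.085 ]
```

View pics/s12.png

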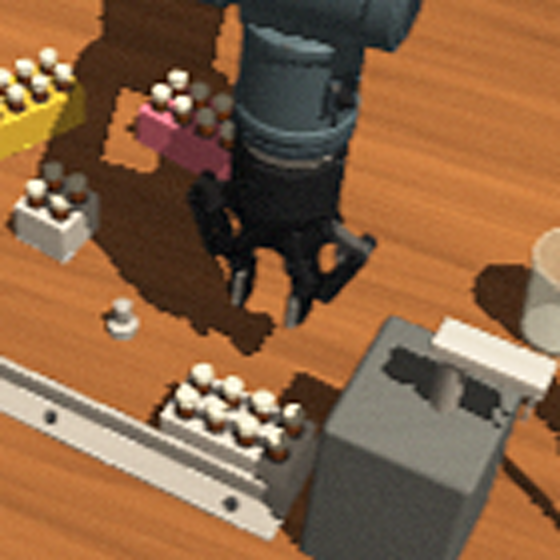

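Emit:
apply_moves(plan="-0.04 0.5 0 0 0 0 0.4; 0 0.5 0 0 0 0 0.4; 0 0.36 0 0 0 0 0.4; 0 0 -0.2 0 0 0 0.4; 0 0 -0.2 0 0 0 0.4")

```text
time_s: 16.7
eef_pos: [0.5777, 0.1324, 0.0197]
eef_rot: [-0.521, 0.522, 0.478, -0.478]
wrist_force: [1.0, 0.1, 0.6]
opening: 0.399
```

Emit:
apply_moves(plan="0 0 -0.15 0 0 0 0.4; 0 0 -0.1 0 0 0 0.4; 0 0 -0.06 0 0 0 0.4; 0 0 0 0 0 0 0.4; 0 0 0 0 0 0 0.4")

```text
time_s: 17.2
eef_pos: [0.5916, 0.1317, 0.0188]
eef_rot: [0.521, -0.521, -0.478, 0.478]
wrist_force: [-0.3, -0.3, -0.6]
opening: 0.399
```

Emit:
apply_moves(plan="0 0 -0.04 0 0 0 0.4; 0 0 -0.04 0 0 0 0.4; 0 0 -0.03 0 0 0 0.4; 0 0 0 0 0 0 0.4; 0 0 0 0 0 0 0.4")

```text
time_s: 17.7
eef_pos: [0.5943, 0.1316, 0.0182]
eef_rot: [0.522, -0.519, -0.477, 0.48]
wrist_force: [-10.6, 0.1, 7.6]
opening: 0.402
```

Emit:
apply_moves(plan="0 0 0.2 0 0 0 0.4; 0 0 0.5 0 0 0 0.4; 0 -0.6 0.4 0 0 0 0.4; 0 -1 0.3 0 0 0 0.4; 0 -1 0.4 0 0 0 0.4")

```text
time_s: 18.2
eef_pos: [0.5084, 0.1386, 0.1438]
eef_rot: [0.521, -0.521, -0.478, 0.478]
wrist_force: [1.0, 0.3, 0.3]
opening: 0.402
```

Emit:
apply_moves(plan="0 -1 0.7 0 0 0 0.4; 0 -1 0.7 0 0 0 0.4; 0 -0.4 0.7 0 0 0 0.4; 0 0 0.3 0 0 0 0.4; 0 0 0 0 0 0 0.4")

```text
time_s: 18.7
eef_pos: [0.4014, 0.1482, 0.2458]
eef_rot: [-0.52, 0.521, 0.479, -0.478]
wrist_force: [1.3, -0.7, -0.3]
opening: 0.398
```

```bash
python3 - <<'E'
from h import *
import pickle
p,R,o=pose(); print(p,o['time_s'],o['wrist_force'])
c=ctrl.get_calibration("wrist"); pickle.dump(c,open("w13.pkl","wb"))
im=ctrl.camera("wrist"); cv2.imwrite("pics/w13.png",im[:,:,::-1])
im=ctrl.camera("scene"); crop(im,250,120,450,270,4,"pics/s13.png")
im=ctrl.camera("side"); crop(im,240,90,390,240,4,"pics/d13.png")
E
```

```text
[0.4014 0.1482 0.2458] 18.7 [ 1.295  -0.7291 -0.3238]
```

View pics/s13.png

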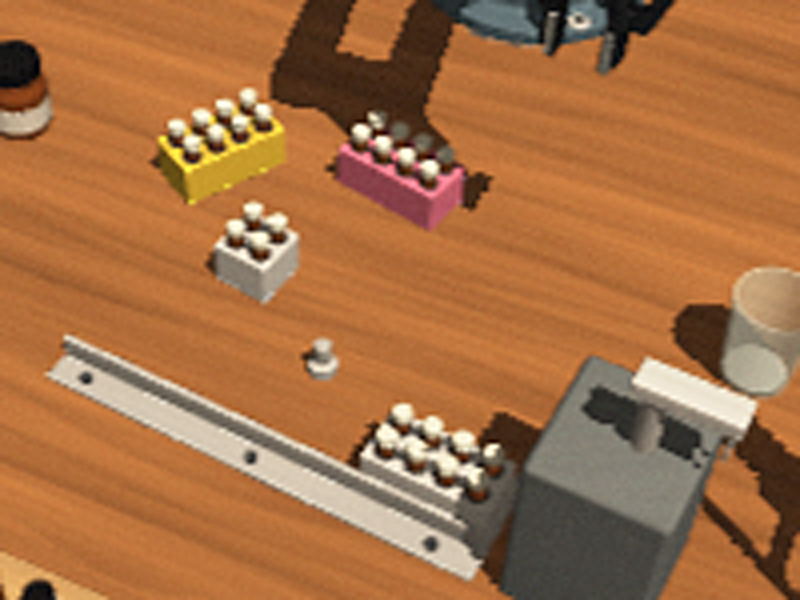

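View pics/w13.png

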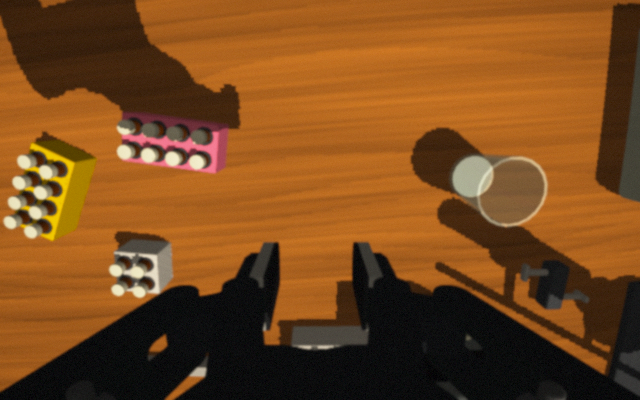

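View pics/d13.png

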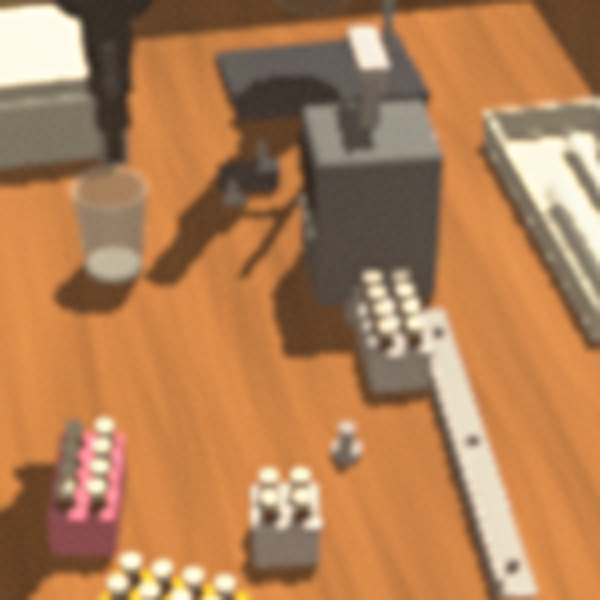

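The block stands in the corner along the rail and against the stop. The stopper, square block and look-alikes are where they were, and the hand is clear, so I'm handing in.

```bash
python3 -c "
from bench import ctrl; print(ctrl.hand_in())"
```

```text
the job is handed in; nothing more can be done
None
```

I pushed the plain aluminium long block, not the pink or yellow look-alikes, home into the corner of the filling station and handed the job in at about 19 s.

**What I did:**
1. I pushed it flat to the back rail with two open fingers.
2. I slid it along the rail to the side stop with the shut fingers.
3. I pressed it once more against the rail, then moved the hand clear.

**Last checks:**
- **Measured position:** The wrist picture before the last press put the block's outer long side at x ≈ -50 mm and its near end at y ≈ -100.7 mm, where home is -50 and -100. That is good to about 1–2 mm. The block read -0.083 rad against about -0.085 for the rail.
- **Contact:** Against the stop it held at 18 N without moving. In the last press against the rail it stopped at the same finger position as the first time, at 11 N. The largest force I read was about 18 N.
- **Surroundings:** In the last pictures the stopper, square block, beaker and look-alikes look unmoved. I did not measure them again, nor the block after the last press.

**What disagreed:**
- The trained networks' positions differed by 25–30 mm between the scene and side cameras. I used my own pixel measurements instead, which agreed to within about 5–10 mm at first and a few mm with the wrist camera.
- The angle read from the edge of the rail's foot was slightly off, at -0.075 rad.

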